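# Test the bench gas stop: press it in, twist it free

### The job

Test the emergency gas stop on the lab bench: with the fingertips, press the big red mushroom button down until it latches and stays in, then push the white fin on its head round clockwise (as the white arrows show) until the latch lets go, and move clear so that the button stands fully out again with its fin sprung back. Only touch and push: do not pinch the fin, do not lift or shift the yellow box, and leave the glassware and containers around it alone.

Things in the scene. Friction and masses are not known exactly. Their poses are not given: they have to be found in the camera images.
- station: yellow stop box, 150 x 150 mm, 80 mm high, about 2.6 kg, standing loose on rubber feet on the bench (it slides if pushed sideways with more than about 12 N). Origin: centre of its underside, on the bench; z up. It carries the red mushroom button in the middle of its top, turned with the box
- stop_press (a joint): how far the red button is pressed in (m): 0 = fully out, 0.010 = bottom of its travel. A spring pushes it out with about 6 N at first, less further in; once past about 0.006 it snaps down by itself and stays latched in at 0.010 until it is twisted
- stop_twist (a joint): how far the red button is turned clockwise seen from above (rad): 0 = rest, 1.2 = hard stop. A spring (about 0.13 N m, so 5 N at the fin) turns it back to 0 when let go. Turning the latched button past about 0.5 to 0.9 frees the latch (rubbing at the fin delays it), and the button springs out by itself unless something is in its way above; it can then be let go
- stop_top (a point): centre of the flat top of the red button: a disc 90 mm in diameter and 16 mm thick, whose top is 120 mm above the bench when out and 110 mm when fully pressed. It moves with the button
- stop_pad (a point): a free spot on the flat top of the red button, 18 mm from its centre on the side opposite the fin: a good place to press. The flat top is bare everywhere but at the fin
- fin_push: half of the fin: a white radial rib with black line on top, standing on the button's flat top, 28 mm long (12 to 40 mm from the axis), 12 mm thick, 20 mm high (top 140 mm above bench when out). Origin: centre of the side face to push for clockwise turning, 26 mm from the axis, 10 mm above the flat top. x points into the fin (push direction), y radially outward, z up
- fin_back: the other half of the same fin. Origin: centre of its far side face, 12 mm from the origin of fin_push along x; same axes. Pressing on both halves at once counts as pinching
- beaker_mid (a point): bystander: clear glass beaker, 68 mm wide, 85 mm high; its centre half-way up
- jar_mid (a point): bystander: amber glass jar with black lid, 60 mm wide, 105 mm high; its centre half-way up
- basket_mid (a point): bystander: small open blue tray, 90 x 70 mm, 50 mm high; its centre half-way up
- bottle_mid (a point): bystander: white plastic bottle with red cap, 52 mm wide, 120 mm high; its centre half-way up
Things that resemble listed ones, but are neither listed nor needed, are in the scene too. Several things have the shape of the station; the one meant has the colours described above.

How it is judged (in metres and radians):
On the way, in this order (a step that is already met when the one before it is completed fails the run):
1. the button is pressed in and latched, not yet turned (value of joint stop_press above 0.008 m and value of joint stop_twist below 0.15 rad), for 0.3 s.
2. the button, still in, is turned clockwise by more than 0.3 rad (value of joint stop_press above 0.0065 m and value of joint stop_twist above 0.3 rad), for 0.02 s.
At the end, for the whole second after the job is handed in: The button is fully out (within 1.5 mm), its fin has sprung back (within 0.12 rad) and is at rest; the box stands level within 20 mm of where it stood, and each of the four bystanders is within 20 mm of where it was (value of joint stop_press below 0.0015 m and value of joint stop_twist below 0.12 rad and velocity of joint stop_twist below 0.05 rad/s and distance of each of station, beaker_mid, jar_mid, basket_mid, bottle_mid from where it was at the start of the episode below 0.02 m and angle between station's own z axis and vertical below 0.05 rad and linear speed of station below 0.01 m/s); the robot touches nothing.
It fails at once if the fin is pinched (both its sides pressed at once) (contact force between the fingers and fin_push above 1 N and contact force between the fingers and fin_back above 1 N).
It fails at once if the yellow box is lifted, tipped or shifted by more than 20 mm (distance of station from where it was at the start of the episode above 0.02 m or angle between station's own z axis and vertical above 0.1 rad or height (world z) of station above 0.008 m).
It fails at once if a bystander is moved by more than 20 mm (distance of any of beaker_mid, jar_mid, basket_mid, bottle_mid from where it was at the start of the episode above 0.02 m).
It also fails if it takes over 42 s, if anything falls off the work surface, if the arm or the gripper's body presses on something with over 40 N, if the wrist force passes 120 N, or if a joint passes its speed limit or range.

### The arm

A 7-joint arm with a two-finger parallel gripper is mounted at the origin on the work surface. World frame = base frame: x ahead of the robot, y to its left, z up, the work surface at z = 0. Lengths are in mm, angles in rad, forces in N, time in s.
With the tool pointing down it reaches from about 400 to 875 mm from the base axis. Payload 4.4 kg.
Tool frame: the origin (TCP) lies at the very end of the fingers, on their centre line; the grasp point (between the pads) lies 19 mm behind it; z points along the fingers, y is the direction in which the jaws open and shut (so a half turn about z gives the same grasp; the last joint's range is limited). The gripper opens to 85 mm and grips with 20 to 120 N. Pads are 22 mm wide; open, the fingers measure 114 mm over their backs; the gripper's body (76 mm by 85 mm) begins 54 mm behind the grasp point. The pads swing forward as they close: fully open they stand 13 mm farther back than shut.
Start: joints at [-1.402, 0.628, 0.038, 1.517, -0.027, 0.996, -0.02], TCP at [151.196, 632.185, 231.313] pointing down, gripper open.
Joint ranges: [-3.06, 3.06], [-0.37, 2.12], [-1.25, 1.32], [0.18, 2.47], [-1.1, 4.24], [0.23, 1.98], [-2.94, 2.94]. Speed limits (rad/s): [2.57, 2.57, 3.14, 3.14, 3.14, 3.14, 3.14].

### API

Orientations are given as [roll, pitch, yaw] about the fixed x, y, z axes, in that order (R = Rz(yaw) Ry(pitch) Rx(roll)).
In Python, from cell import ctrl, eyes gives the robot as it stands.
- The arm moves only by the tool move_arm, never from a script. Its argument "increments" is a list of rows, each a list of 6 numbers: the shift along the tool's x, y, z in cm, then the turn, a rotation vector about the tool's x, y, z in degrees. In form: [[x, y, z, wx, wy, wz], ...]. A call has 1 to 20 rows; each row is the pose to reach, as a shift and turn from the pose commanded when the call began, along the tool's axes at that moment; what a row does not reach only later rows make up. A row lasts 1/10 s, in which the tool goes at most 50 mm and 8.59 degrees, less where a joint would pass 70% of its speed; a pose out of reach is approached as far as the arm can. A call with a gripper value outside its range is refused whole. "grip" is the opening, from -1 (shut) to 1 (fully open), set as the call begins (left out, the last holds). The fingers move at their own pace and stop on an object; the grip force is fixed at half the most. Time passes only in rows, so rows that repeat a pose let the fingers close. It gives the time, the measured TCP pose, the force and the opening at its end, in the units of the state.
- ctrl.read_state(): the state, without advancing time (a new reading comes with each control period).
- eyes.get_image(name): name is "side" or "top"; returns the picture (420x560x3 uint8, red, green, blue); there is no depth.
- eyes.calibration(name): a dict with "fx", "fy", "cx", "cy" (pixels), "dist" ([k1, k2, p1, p2, k3] as OpenCV has them; the pictures are not rectified), "pose" (4x4, takes a point from camera to world coordinates). Camera axes: x right, y up, looking along -z (the intrinsics and any distortion apply to the point x, -y, -z); pixel columns grow to the right and rows downward; lengths in mm; the calibration is good to about 2 mm. A picture is of the moment at which its call begins. calibration takes no time and is no camera call.
- ctrl.finish_job(): hands the job in, once; it reports no verdict.
The state is a dict: "clock": time; "qpos": joint angles; "qd": joint speeds; "tau": joint torques, N m; "eef_pos": TCP position; "tool_rot": TCP orientation; "force": force on the tool from outside, world axes, zero at the start; "torque": the same for the moment, N m; "width": finger opening in mm.
Only numpy, scipy, OpenCV 4.12 (cv2) and the standard library are available. Lean on these libraries where they do the work, as an engineer would, in place of code of your own. Each camera call takes 0.05 s, during which the arm holds its last target. There are 200 camera calls.

## Working session

There is one attempt and no reset: what is moved stays moved. The work goes in short steps, Python scripts to look and compute and a tool call to move; the robot and the scene stay as the last step left them, time stands still between calls to the robot, and variables do not carry over. Pictures are saved under pics/ and viewed, about 8 in all and at most 12, crops included, and the job is handed in when it is done.

Besides the shell and the picture viewer there is one more tool, called after "Emit:" as name([rows], argument=value, ...), one row to a line, values as JSON. move_arm: Moves the arm, as the interface text tells. Its arguments: {"type":"object","properties":{"increments":{"type":"array","items":{"type":"array","items":{"type":"number"}}},"grip":{"type":"number"}},"required":["increments"]}

```bash
mkdir -p pics
cat > h.py <<'E'
import numpy as np, cv2
from cell import ctrl, eyes
def snap(name,fn,crop=None,scale=1):
    im=eyes.get_image(name)[:,:,::-1]
    if crop: x0,y0,x1,y1=crop; im=im[y0:y1,x0:x1]
    cv2.imwrite('pics/'+fn,cv2.resize(im,None,fx=scale,fy=scale,interpolation=cv2.INTER_CUBIC))
def ray(name,u,v):
    c=eyes.calibration(name);K=np.array([[c['fx'],0,c['cx']],[0,c['fy'],c['cy']],[0,0,1.]])
    p=cv2.undistortPoints(np.array([[[u,v]]],float),K,np.array(c['dist'],float))[0,0]
    P=np.array(c['pose']);d=P[:3,:3]@np.array([p[0],-p[1],-1]);return P[:3,3],d
def onz(name,u,v,z):
    o,d=ray(name,u,v);return o+d*(z-o[2])/d[2]
E
python3 - <<'E'
from h import *
snap('top','t1.png');snap('side','s1.png')
s=ctrl.read_state();print({k:np.round(s[k],3) for k in s})
for n in('top','side'):print(n,np.round(eyes.calibration(n)['pose'],2))
E
```

```text
{'clock': np.float64(0.1), 'qpos': array([-1.402,  0.629,  0.038,  1.518, -0.027,  0.996, -0.02 ]), 'qd': array([ 0.001, -0.003, -0.002, -0.003,  0.001, -0.001,  0.001]), 'tau': array([ 4.0000e-03, -5.6454e+01,  1.2310e+00, -1.9398e+01,  1.1000e-02,
        6.0000e-03, -0.0000e+00]), 'eef_pos': array([151.031, 631.636, 230.503]), 'tool_rot': array([-3.14 ,  0.   ,  2.907]), 'force': array([0.28 , 0.279, 0.786]), 'torque': array([-0.016, -0.019,  0.029]), 'width': np.float64(85.234)}
top [[-0.00000e+00  9.90000e-01 -1.60000e-01  3.07590e+02]
 [-1.00000e+00 -0.00000e+00  2.00000e-02 -7.40200e+01]
 [ 2.00000e-02  1.60000e-01  9.90000e-01  1.34396e+03]
 [ 0.00000e+00  0.00000e+00  0.00000e+00  1.00000e+00]]
side [[ 1.00000e+00  1.00000e-02 -4.00000e-02  4.62820e+02]
 [-4.00000e-02  5.40000e-01 -8.40000e-01 -1.18047e+03]
 [ 1.00000e-02  8.40000e-01  5.40000e-01  7.99890e+02]
 [ 0.00000e+00  0.00000e+00  0.00000e+00  1.00000e+00]]
```

View pics/t1.png

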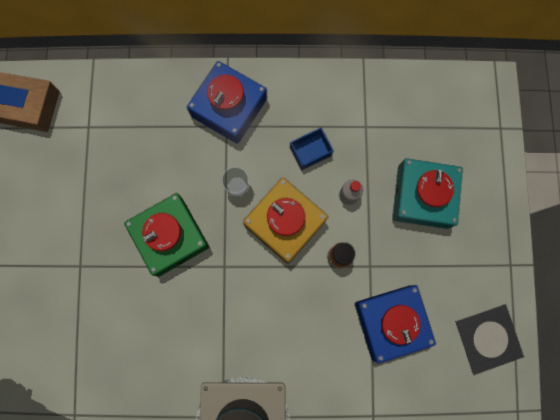

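View pics/s1.png

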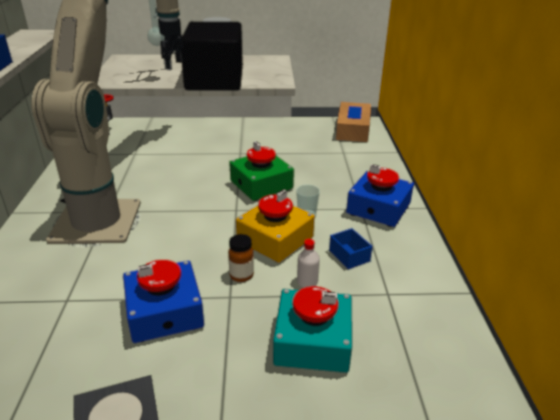

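The scene has five boxes of the station's shape. In the top view they are: yellow (286,218), green (165,233), blue (228,100), teal (430,193) and blue (396,323). Yellow is the one described. I'll check it in a close crop.

Run:
```python
from h import *
a=eyes.get_image('top')[160:280,220:380,::-1];b=eyes.get_image('side')[180:290,215:330,::-1]
a=cv2.resize(a,None,fx=5,fy=5,interpolation=cv2.INTER_CUBIC)
cv2.imwrite('pics/t2.png',a);cv2.imwrite('pics/s2.png',cv2.resize(b,None,fx=5,fy=5,interpolation=cv2.INTER_CUBIC))
```

```text
(no output)
```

View pics/t2.png

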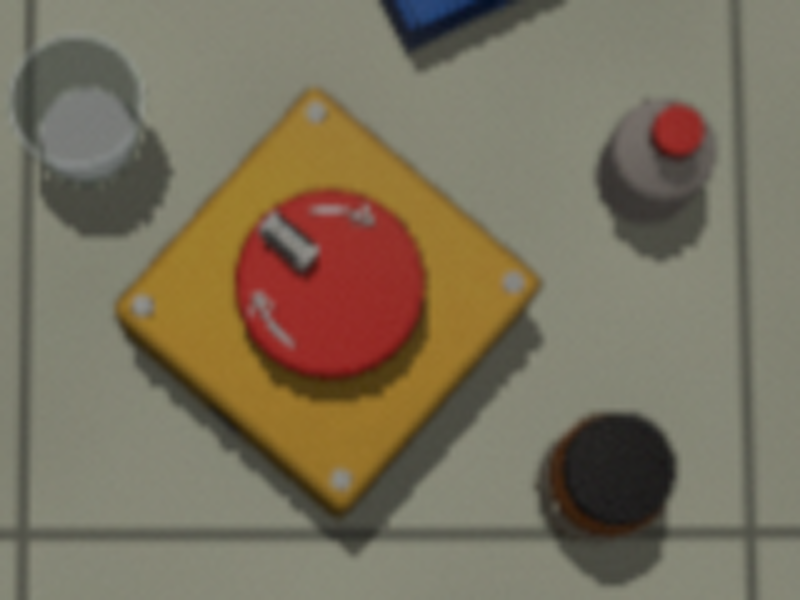

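View pics/s2.png

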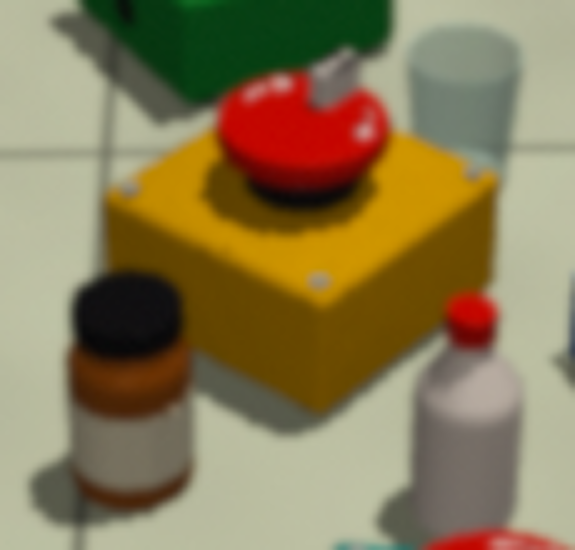

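Run:
```python
from h import *
f=lambda x,y,z:onz('top',220+x/5-.4,160+y/5-.4,z)
sc=[f(*p,80) for p in[(317,110),(143,306),(340,480),(512,282)]]
print(np.round(sc),'ctr',np.round(np.mean(sc,0),1))
print('diag',[np.round(np.degrees(np.arctan2(*(a-b)[[1,0]])),1) for a,b in((sc[0],sc[2]),(sc[1],sc[3]))])
L,R,T,B=[f(*p,118) for p in[(236,283),(425,283),(330,188),(330,376)]]
print('disc',L,R,T,B,(L+R)/2,(T+B)/2)
o,i=f(272,218,140),f(308,263,140);print('fin ends',f(267,223,140),f(309,261,140))
for n,p,z in[('beaker',(78,98),85),('jar',(617,470),105),('cap',(678,131),120)]:print(n,np.round(f(*p,z)))
g=lambda x,y,z:onz('side',215+x/5-.4,180+y/5-.4,z)
ss=[g(*p,80) for p in[(130,188),(318,282),(474,172)]];print('side screws',np.round(ss),'ctr',(ss[0]+ss[2])/2)
print('side disc', g(303,125,118), 'fin top',g(330,75,140))
```

```text
[[ 585.  -99.   80.]
 [ 490.  -15.   80.]
 [ 406. -109.   80.]
 [ 501. -192.   80.]] ctr [ 495.6 -103.5   80. ]
diag [np.float64(3.3), np.float64(93.7)]
disc [494.88436964 -59.8566684  118.        ] [ 494.81830064 -147.72025812  118.        ] [ 539.77353623 -103.72638108  118.        ] [ 451.37490321 -103.33868365  118.        ] [ 494.85133514 -103.78846326  118.        ] [ 495.57421972 -103.53253237  118.        ]
fin ends [519.3044144 -74.266379  140.       ] [501.66830959 -93.4454122  140.        ]
beaker [590.  17.  85.]
jar [ 409. -237.  105.]
cap [ 567. -268.  120.]
side screws [[ 407. -107.   80.]
 [ 501. -191.   80.]
 [ 585.  -96.   80.]] ctr [ 495.74832872 -101.59372233   80.        ]
side disc [ 495.30995719 -108.34003395  118.        ] fin top [509.23424393 -95.98736102 140.        ]
```

Yellow box with the red button, as described; white fin at top (278,208), pointing up-left, arrows clockwise. Its centre is C≈(495.5,-103.5), with the fin at a bearing of 48.5° and the push direction (0.749,-0.663). I'll move above the pad with the fingers shut and the tool at yaw 138.5°, so tool y lies along the fin radius and -x along the push.

Emit:
move_arm([
  [-34.2, -22.9, 0, 0, 0, 0],
  [-34.2, -22.9, 0, 0, 0, 0],
  [-34.2, -22.9, 0, 0, 0, 0],
  [-34.2, -22.9, 0, 0, 0, 0],
  [-34.2, -22.9, 0, 0, 0, 0],
  [-34.2, -22.9, 0, 0, 0, 0],
  [-34.2, -22.9, 0, 0, 0, 0],
  [-34.2, -22.9, 0, 0, 0, 0],
  [-49.7, -65.1, 6.1, 0, 0, 28.1],
  [-49.7, -65.1, 6.1, 0, 0, 28.1],
  [-49.7, -65.1, 6.1, 0, 0, 28.1],
  [-49.7, -65.1, 6.1, 0, 0, 28.1],
  [-49.7, -65.1, 6.1, 0, 0, 28.1],
  [-49.7, -65.1, 6.1, 0, 0, 28.1],
  [-49.7, -65.1, 6.1, 0, 0, 28.1],
  [-49.7, -65.1, 6.1, 0, 0, 28.1],
  [-49.7, -65.1, 6.1, 0, 0, 28.1],
  [-49.7, -65.1, 6.1, 0, 0, 28.1],
  [-49.7, -65.1, 6.1, 0, 0, 28.1],
  [-49.7, -65.1, 6.1, 0, 0, 28.1],
], grip=-1)

```text
clock: 2.2
eef_pos: [482.9, -115.1, 170.2]
tool_rot: [3.141, -0.001, 2.417]
force: [0.7, -0.4, 0.1]
width: 0.0
```

Run:
```python
from h import *
s=ctrl.read_state();print({k:np.round(s[k],3) for k in('clock','qpos','qd','eef_pos','tool_rot','force','width')})
```

```text
{'clock': np.float64(2.2), 'qpos': array([ 0.064,  0.506,  0.164,  2.006, -0.134,  0.641,  1.162]), 'qd': array([-0.031, -0.007, -0.012,  0.006, -0.   , -0.001,  0.003]), 'eef_pos': array([ 482.892, -115.122,  170.156]), 'tool_rot': array([ 3.141e+00, -1.000e-03,  2.417e+00]), 'force': array([ 0.677, -0.356,  0.093]), 'width': np.float64(0.029)}
```

Emit:
move_arm([
  [0, 0, 2, 0, 0, 0],
  [0, 0, 4, 0, 0, 0],
  [0, 0, 4.6, 0, 0, 0],
  [0, 0, 4.9, 0, 0, 0],
  [0, 0, 5.2, 0, 0, 0],
  [0, 0, 5.4, 0, 0, 0],
  [0, 0, 5.6, 0, 0, 0],
  [0, 0, 5.8, 0, 0, 0],
  [0, 0, 5.9, 0, 0, 0],
  [0, 0, 5.9, 0, 0, 0],
  [0, 0, 5.9, 0, 0, 0],
])

```text
clock: 3.3
eef_pos: [483.1, -116.8, 111.3]
tool_rot: [-3.141, 0.0, 2.416]
force: [-0.1, 0.1, 0.2]
width: -0.2
```

Emit:
move_arm([
  [0, 0, -3, 0, 0, 0],
  [0, 0, -6, 0, 0, 0],
  [2.5, 4.4, -6, 0, 0, 0],
  [2.5, 4.4, -6, 0, 0, 0],
  [2.5, 4.4, -6, 0, 0, 0],
])

```text
clock: 3.8
eef_pos: [493.8, -65.5, 171.4]
tool_rot: [3.141, -0.0, 2.42]
force: [-0.2, -0.6, 0.2]
width: -0.3
```

Run:
```python
from h import *
a=eyes.get_image('top')[160:280,220:380,::-1];b=eyes.get_image('side')[140:250,215:330,::-1]
r=lambda i:cv2.resize(i,(400,400),interpolation=cv2.INTER_CUBIC)
cv2.imwrite('pics/c3.png',np.hstack([r(a[:,:120]),r(b[:,:110])]))
```

```text
(no output)
```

View pics/c3.png

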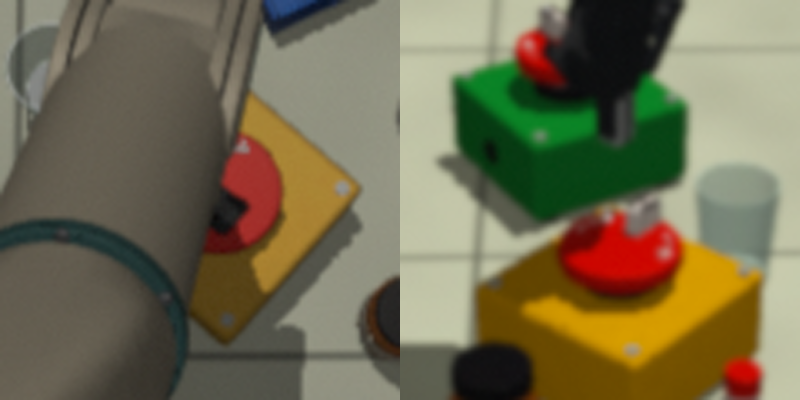

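The side crop shows the button sitting low, with its black neck hidden, so it is latched. The box hasn't moved. Next I lower the tip beside the fin to z≈122, which leaves room for the button to rise, and turn along an arc about the button axis.

Emit:
move_arm([
  [0, 0, 2.5, 0, 0, 0],
  [0, 0, 4.5, 0, 0, 0],
  [0, 0, 4.9, 0, 0, 0],
  [0, 0, 4.9, 0, 0, 0],
  [0, 0, 4.9, 0, 0, 0],
])

```text
clock: 4.4
eef_pos: [493.9, -67.8, 122.8]
tool_rot: [3.141, 0.001, 2.415]
force: [1.2, -0.3, -0.5]
width: 0.0
```

Emit:
move_arm([
  [-0.4, 0, 0, 0, 0, 0],
  [-0.8, 0, 0, 0, 0, 0],
  [-1.08, 0.16, 0, 0, 0, 6],
  [-1.38, 0.3, 0, 0, 0, 12],
  [-1.69, 0.4, 0, 0, 0, 18],
  [-2.0, 0.47, 0, 0, 0, 24],
  [-2.0, 0.47, 0, 0, 0, 24],
])

```text
clock: 5.1
eef_pos: [511.4, -75.6, 122.6]
tool_rot: [-3.141, -0.002, 1.998]
force: [-2.4, 3.9, 3.9]
width: 0.0
```

Emit:
move_arm([
  [-0.28, 0.16, 0, 0, 0, 6],
  [-0.58, 0.3, 0, 0, 0, 12],
  [-0.89, 0.4, 0, 0, 0, 18],
  [-1.2, 0.47, 0, 0, 0, 24],
  [-1.2, 0.47, 0, 0, 0, 24],
])

```text
clock: 5.6
eef_pos: [521.4, -84.8, 122.6]
tool_rot: [3.141, -0.001, 1.581]
force: [-0.1, 4.5, 3.9]
width: 0.4
```

Run:
```python
from h import *
a=eyes.get_image('top')[160:280,220:380,::-1];b=eyes.get_image('side')[140:250,215:330,::-1]
r=lambda i:cv2.resize(i,(400,400),interpolation=cv2.INTER_CUBIC)
cv2.imwrite('pics/c4.png',np.hstack([r(a[:,:120]),r(b[:,:110])]))
print(ctrl.read_state()['force'])
```

```text
[-0.6687759   4.63132823  3.6007631 ]
```

View pics/c4.png

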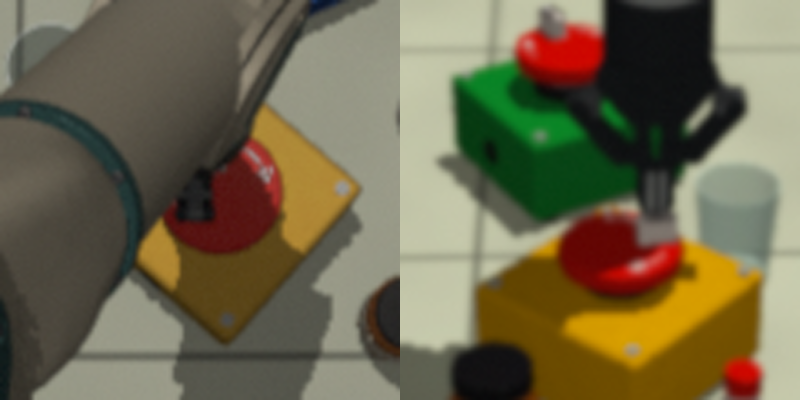

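The button is turned about 0.8 rad and still looks low, so friction at the fin is probably holding it. I'll turn a bit further.

Emit:
move_arm([
  [-0.28, 0.16, 0, 0, 0, 6],
  [-0.58, 0.3, 0, 0, 0, 12],
  [-0.68, 0.34, 0, 0, 0, 14],
  [-0.68, 0.34, 0, 0, 0, 14],
])

```text
clock: 6.1
eef_pos: [525.1, -93.4, 122.5]
tool_rot: [3.14, 0.001, 1.336]
force: [1.7, 0.7, 1.7]
width: -0.2
```

Run:
```python
from h import *
b=eyes.get_image('side')[140:250,215:325,::-1]
cv2.imwrite('pics/c5.png',cv2.resize(b,(500,500),interpolation=cv2.INTER_CUBIC))
```

```text
(no output)
```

View pics/c5.png

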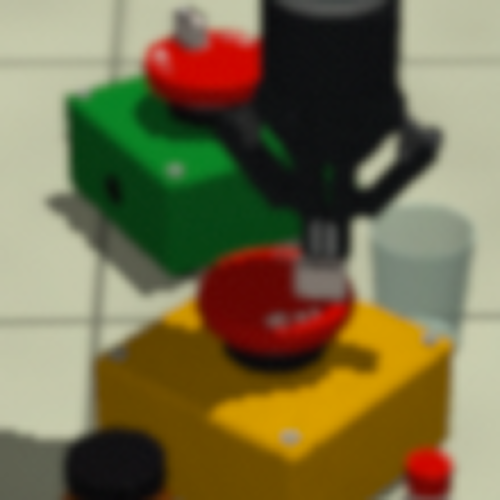

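The button has sprung out and its neck is visible again. I'll back off along the arc past the fin's rest position, then lift clear.

Emit:
move_arm([
  [0.34, -0.26, 0, 0, 0, -8],
  [0.65, -0.57, 0, 0, 0, -16],
  [0.91, -0.92, 0, 0, 0, -24],
  [1.12, -1.3, 0, 0, 0, -32],
  [1.27, -1.7, 0, 0, 0, -40],
  [1.37, -2.12, 0, 0, 0, -48],
  [1.4, -2.56, 0, 0, 0, -56],
  [1.39, -2.88, 0, 0, 0, -62],
  [1.33, -3.31, 0, 0, 0, -70],
  [1.2, -3.72, 0, 0, 0, -78],
  [1.2, -3.72, 0, 0, 0, -78],
  [1.2, -3.72, -4, 0, 0, -78],
  [1.2, -3.72, -8, 0, 0, -78],
  [1.2, -3.72, -12, 0, 0, -78],
  [1.2, -3.72, -12, 0, 0, -78],
  [1.2, -3.72, -12, 0, 0, -78],
])

```text
clock: 7.75
eef_pos: [491.3, -72.6, 242.9]
tool_rot: [3.141, 0.002, 2.694]
force: [-1.1, -0.1, -0.1]
width: -0.2
```

Emit:
move_arm([
  [10.8, 22.5, 0, 0, 0, 0],
  [10.8, 22.5, 0, 0, 0, 0],
  [10.8, 22.5, 0, 0, 0, 0],
  [10.8, 22.5, 0, 0, 0, 0],
  [10.8, 22.5, 0, 0, 0, 0],
  [10.8, 22.5, 0, 0, 0, 0],
  [10.8, 22.5, 0, 0, 0, 0],
])

```text
clock: 8.45
eef_pos: [489.4, 178.1, 240.4]
tool_rot: [-3.139, -0.002, 2.698]
force: [-0.2, -0.4, 0.0]
width: 0.1
```

Run:
```python
from h import *
a=eyes.get_image('top')[160:280,220:380,::-1];b=eyes.get_image('side')[180:290,215:330,::-1]
r=lambda i:cv2.resize(i,(400,400),interpolation=cv2.INTER_CUBIC)
cv2.imwrite('pics/c6.png',np.hstack([r(a[:,:120]),r(b[:,:110])]))
for n,x in(('t2.png',a),('s2.png',b)):
    o=cv2.imread('pics/'+n);o=cv2.resize(o,x.shape[1::-1],interpolation=cv2.INTER_AREA)
    d=np.abs(o.astype(int)-x).max(2);print(n,d.mean(),(d>60).sum())
```

```text
t2.png 12.606145833333333 0
s2.png 5.478656126482213 331
```

View pics/c6.png

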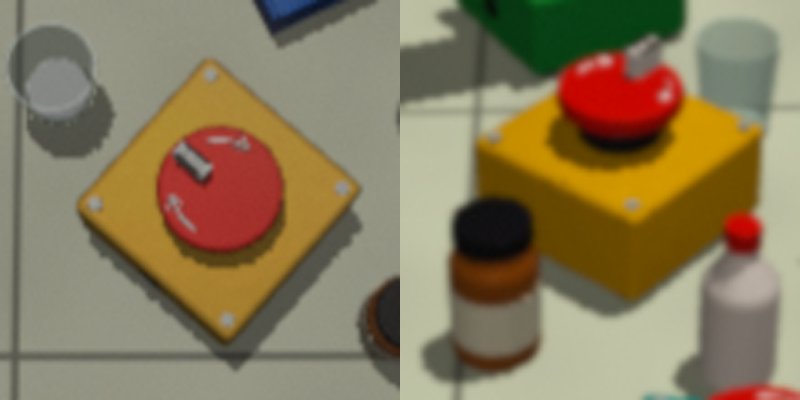

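The pictures match the start: button out with its neck visible, fin back at its rest angle, box and bystanders in place. I'm handing the job in.

```bash
python3 -c "
from cell import ctrl
print(ctrl.finish_job())"
```

```text
the job is handed in; nothing more can be done
None
```

The emergency stop test is done and handed in at about 8.6 s of the 42 s allowed; no verdict is reported. With shut fingers I pressed the red button on the yellow box until it latched. I then pushed the fin clockwise along an arc about the button's axis until the latch let go, at about 1 rad.

- **Latch:** the side picture after pressing showed the button sitting low with its neck hidden. At about 0.8 rad of turn it was still in; it sprang out on the last 14° of turning.
- **Last pictures:** the button stands out with its neck visible and the fin is back at its rest angle. The box and the beaker, jar and bottle look where they were. Only the edge of the tray was in view, and it looked unmoved.
- **Force and clearance:** the side force on the fin was about 4.6 N, below the 12 N that slides the box. The arm stood clear at the end, reading about 0 N.
- **A check that disagreed:** comparing the final pictures with the first ones by pixel, the top view had no large differences. The side view had 331 changed pixels, which I put down to the arm's shadow beside the box, but I did not check that separately.

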